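# Slide the saucepan onto the heating ring and switch the hob on

## Robot

A 6-joint arm with a two-finger parallel gripper is mounted at the origin on the work surface. World frame = base frame: x ahead of the robot, y to its left, z up, the work surface at z = 0. Lengths are in mm, angles in rad, forces in N, time in s.
With the tool pointing down it reaches from about 350 to 875 mm from the base axis. Payload 4.2 kg.
Tool frame: the origin (TCP) lies at the very end of the fingers, on their centre line; the grasp point (between the pads) lies 19 mm behind it; z points along the fingers, y is the line along which they close (so a half turn about z gives the same grasp; the last joint's range is limited). The gripper opens to 85 mm and grips with 20 to 120 N. Pads are 22 mm wide; open, the fingers measure 114 mm over their backs; the gripper's body (76 mm by 85 mm) begins 54 mm behind the grasp point. The pads swing forward as they close: fully open they stand 13 mm farther back than shut.
Start: joints at [1.467, 0.385, 0.008, 0, -1.194, -0.259], TCP at [221.775, 584.307, 231.312] pointing down, gripper open.
Joint ranges: [-3.14, 3.14], [-1.21, 2.06], [-1.07, 1.41], [-3.16, 2.05], [-2.99, -0.16], [-3.1, 3.1]. Speed limits (rad/s): [2.79, 2.79, 3.14, 3.14, 3.14, 3.14].

## Interface

Orientations are given as a unit quaternion [x, y, z, w].
In Python, from bench import read_state, get_image, get_calibration, job_done gives the robot as it stands.
- The arm moves only by the shell command python3 -m creep 'ROWS'. ROWS is a JSON object of lists of equal length, an entry for each row: "translation": the shift along the world's x, y, z in cm, a list of three; "delta_rot": the turn, a rotation vector about the world's x, y, z in degrees, a list of three; "hand": the finger opening in cm, from 0 to 8.54. A call has 1 to 8 rows; each row is the pose to reach, as a shift and turn from the pose commanded when the call began; what a row does not reach only later rows make up. A row lasts 1/8 s, in which the tool goes at most 62.5 mm and 10.7 degrees, less where a joint would pass 70% of its speed; a pose out of reach is approached as far as the arm can. A call with a gripper value outside its range is refused whole. The fingers move at their own pace and stop on an object; the grip force is fixed at half the most. Time passes only in rows, so rows that repeat a pose let the fingers close. It gives the time, the measured TCP pose, the force, the opening and the grip force at its end, in the units of the state.
- read_state(): the state, without advancing time (a new reading comes with each control period).
- get_image(name): name is "scene" or "top"; returns (picture, depth): 400x640x3 uint8, red, green, blue; 400x640 float32, mm along the optical axis (not along the pixel's ray), 0 where there is no reading.
- get_calibration(name): a dict with "intrinsics" (3x3 intrinsics, pixels), "xyz" and "attitude" of the camera in the world. Camera axes: x right, y down, z forward; pixel columns grow to the right and rows downward; lengths in mm; the calibration is good to about 2 mm. A picture is of the moment at which its call begins. get_calibration takes no time and is no camera call.
- job_done(): hands the job in; it is judged then, once.
The state is a dict: "clock": time; "joints": joint angles; "joint_vel": joint speeds; "joint_efforts": joint torques, N m; "position": TCP position; "ee_rot": TCP orientation; "contact_force": force on the tool from outside, world axes, zero at the start; "wrist_torque": the same for the moment, N m; "gripper_width": finger opening in mm; "grasp_force": force on a finger pad.
Only numpy, scipy, OpenCV 4.12 (cv2) and the standard library are available. Lean on these libraries where they do the work, as an engineer would, in place of code of your own. Each camera call takes 0.05 s, during which the arm holds its last target. There are 200 camera calls.

## Task

Push the lidded saucepan across the glass hob until its base stands wholly inside the thick red ring, and only then press the green button on the hob right down and let it come up again. Push the pan by its steel side only: do not lift or tip it, do not touch its black handle or lid knob, and leave everything else where it stands.

Things in the scene. Friction and masses are not known exactly. Their poses are not given: they have to be found in the camera images.
- pan: Low round stainless-steel saucepan, lid locked on, standing on the hob glass and not fastened. Straight upright side, 140 mm in diameter from 6 to 50 mm above its base (foot 132 mm across); lid rim 142 mm across at 51 to 54 mm, nearly flat lid up to 60 mm. 0.5 to 1 kg; it slides with some 2.5 to 7 N. Origin: centre of its underside; z up; the handle sticks out along its own -x.
- pan_grips: The pan's black plastic parts, fixed to the pan (same origin and axes as the pan): straight handle along -x, from 69 to 189 mm from the pan's axis, 18 mm wide, 36 to 48 mm above the pan's base; and lid knob on the axis, 26 mm across, its top 74 mm above the base. Must not be touched.
- hob: Black glass hob with a steel rim, fixed in the worktop, 330 mm (its x) by 560 mm (its y); the glass top is 12 mm above the worktop. Origin: its centre at worktop level; x points away from the robot side, to the edge where the button is; z up.
- red_ring: The mark for the pan: thick flat red ring on the glass, inner diameter 168 mm, outer 184 mm, only painted (nothing to bump into). It may be at the left or the right half of the hob; the pan starts on the other half. Origin: its centre, at glass level.
- power_top (a point): Centre of the top of the hob's green push button (30 mm across) when it is up; the button stands, top 22 mm above the glass, in a round aluminium housing (46 mm across, 12 mm high) at the middle of the hob's far edge and is pressed straight down. The point moves with the button.
- power (a joint): Travel of the green button: 0 when up, 0.006 m fully down; a spring returns it. About 4 N holds it fully down.
- salt: White salt jar with steel cap, 42 mm across, 55 mm high, on a far corner of the glass. Origin: centre of its underside. Leave alone.
- pepper: Amber pepper jar with black cap, 42 mm across, 55 mm high, on the other far corner of the glass. Origin: centre of its underside. Leave alone.
- mug: Red mug, 74 mm across, 85 mm high, handle along its +y, on the worktop right of the hob. Origin: centre of its underside. Leave alone.
- oil: Yellow oil bottle, 68 mm across, 200 mm high, on the worktop left of the hob. Origin: centre of its underside. Leave alone.
- sponge: Yellow sponge block, 100 x 65 x 32 mm, on the worktop left of the hob. Origin: centre of its underside. Leave alone.
- tumbler: Drinking glass, 68 mm across, 100 mm high, on the worktop right of the hob. Origin: centre of its underside. Leave alone.
- spoon: Wooden spoon lying on the worktop beyond the hob, lengthwise along its own x. Leave alone.

How it is judged:
By the outcome, as a careful person would: the job done as asked, in the order asked, and still so for the second after the job is handed in, with the robot touching nothing.
It also fails if it takes over 51 s, if anything falls off the work surface, if the arm or the gripper's body presses on something with over 40 N, if the wrist force passes 120 N, or if a joint passes its speed limit or range.

## Working session

There is one attempt and no reset: what is moved stays moved. The work goes in short steps, Python scripts to look and compute and a shell command to move; the robot and the scene stay as the last step left them, time stands still between calls to the robot, and variables do not carry over. Pictures are saved under pics/ and viewed, at most 10 in all, crops included, and the job is handed in when it is done.

```bash
mkdir -p pics; python3 - <<'E'
from bench import *
import cv2,numpy as np
s=read_state();print(s)
for n in("scene","top"):
    p,d=get_image(n);np.savez(f"{n}0.npz",p=p,d=d);cv2.imwrite(f"pics/{n}0.png",p[:,:,::-1]);print(get_calibration(n))
E
```

```text
{'clock': 0.0, 'joints': array([ 1.46661713e+00,  3.85547971e-01,  6.58524800e-03, -4.68592482e-04,
       -1.19399410e+00, -2.58583055e-01]), 'joint_vel': array([-9.61515376e-04, -3.19971241e-04, -4.47470348e-05,  7.76875430e-04,
        2.71035040e-04,  1.47155370e-03]), 'joint_efforts': array([-1.38345647e-03, -3.92285514e+01,  1.88399917e+01,  4.18627292e+00,
       -4.62821452e-03, -4.43983623e-06]), 'position': array([221.5778423 , 583.76512014, 230.2153996 ]), 'ee_rot': array([ 9.83579297e-01, -1.80473133e-01, -1.33803254e-04,  1.09382396e-03]), 'contact_force': array([ 1.0707118 , -0.50072565,  0.04977321]), 'wrist_torque': array([0.02766012, 0.03518852, 0.03413389]), 'grasp_force': 0.0, 'gripper_width': 85.07922177171942}
{'intrinsics': array([[515.12828032,   0.        , 326.50303864],
       [  0.        , 515.12828032, 193.41009484],
       [  0.        ,   0.        ,   1.        ]]), 'xyz': array([1799.560816  , -134.85960309,  992.44998143]), 'attitude': array([ 0.66760741,  0.59687965, -0.29430469, -0.33379602])}
{'intrinsics': array([[412.13796129,   0.        , 318.47364888],
       [  0.        , 412.13796129, 197.45467508],
       [  0.        ,   0.        ,   1.        ]]), 'xyz': array([ 358.05269984,   20.46408593, 1468.00130588]), 'attitude': array([-0.70014054,  0.70955348, -0.06308873,  0.04854787])}
```

View pics/top0.png

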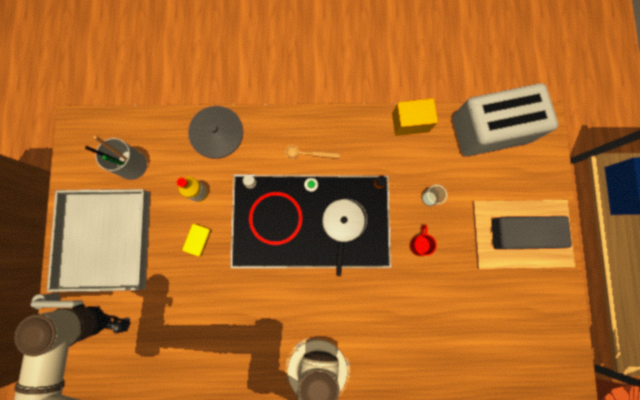

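View pics/scene0.png

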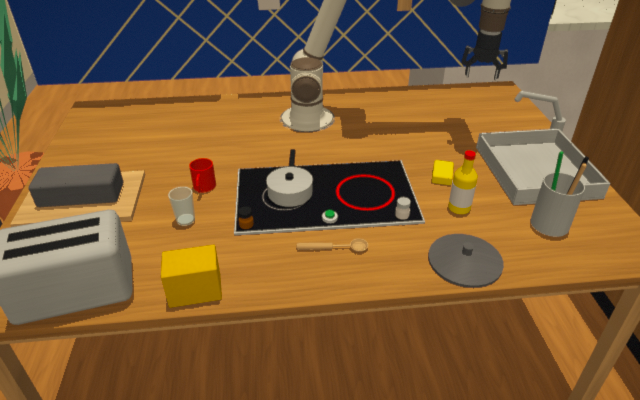

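The top view shows the ring at about (275,218), the pan lid at (344,220) with its handle pointing at the robot (338,272), and the green button at (311,184). In the scene view the button is at (330,215) and the ring at (365,192). Next I'll measure these.

```bash
cat > h.py <<'E'
from bench import *
import cv2,numpy as np
from scipy.spatial.transform import Rotation as R
def pl(n,uv,z):
    c=get_calibration(n);K=c["intrinsics"]
    uv=np.atleast_2d(uv).astype(float)
    r=np.c_[uv,np.ones(len(uv))]@np.linalg.inv(K).T@R.from_quat(c["attitude"]).as_matrix().T
    return c["xyz"]+r*((z-c["xyz"][2])/r[:,2])[:,None]
def big(m):
    c,_=cv2.findContours(m.astype(np.uint8),0,cv2.CHAIN_APPROX_NONE);return max(c,key=cv2.contourArea)[:,0]
def box(m,u0,u1,v0,v1):
    o=np.zeros_like(m);o[v0:v1,u0:u1]=m[v0:v1,u0:u1];return o
def circ(n,m,z):
    P=pl(n,big(m),z)[:,:2].astype(np.float32)
    (x,y),(a,b),_=cv2.fitEllipse(P);return np.round([x,y,a,b],1)
def hsv(p): return cv2.cvtColor(p,cv2.COLOR_RGB2HSV).astype(int)
E
python3 - <<'E'
from h import *
B=dict(top=dict(ring=(235,312,185,255),pan=(318,372,194,246),btn=(300,322,174,194),hob=(225,400,170,275),salt=(240,260,174,190)),
 scene=dict(ring=(325,405,165,215),pan=(262,318,165,208),btn=(318,342,205,226),hob=(225,430,155,235),salt=(392,415,195,222)))
for n in B:
    f=np.load(f"{n}0.npz");h=hsv(f["p"]);H,S,V=h[...,0],h[...,1],h[...,2];b=B[n]
    red=((H<8)|(H>172))&(S>150)&(V>80)
    print(n,"ring",circ(n,box(red,*b["ring"]),12))
    print("pan lid",circ(n,box((S<60)&(V>100),*b["pan"]),66), "med depth pt")
    g=(H>40)&(H<85)&(S>90)&(V>50); print("btn",circ(n,box(g,*b["btn"]),34))
    if n=="top":
        print("salt",circ(n,box((S<60)&(V>90),*b["salt"]),66))
        d=f["d"]
        for nm,u,v in(("glass",250,255),("lid",352,225),("btn",311,184),("ring",275,218)):
            print(nm,d[v,u], pl(n,[u,v],1468-d[v,u]))
        dark=(V<60)
        m=box(dark,320,360,269,280);P=pl(n,np.argwhere(m)[:,::-1],57);print("handle below rim",P.mean(0),P.min(0),P.max(0),len(P))
        hob=cv2.minAreaRect(pl(n,big(box((S<90),228,395,172,272)),12)[:,:2].astype(np.float32));print("hob",hob)
        for nm,uv,z in(("pepper",(379,183),66),("salt",(249,182),66),("oil",(183,183),200),("sponge",(196,240),32),("mug",(423,244),85)):print(nm,pl(n,uv,z))
    p=f["p"]; r=p[165:285,225:400] if n=="top" else p[140:240,220:420]
    cv2.imwrite(f"pics/{n}c.png",cv2.resize(r[:,:,::-1],None,fx=3.8,fy=3.8,interpolation=3))
E
```

```text
top ring [518.7 143.2 189.9 190.5]
pan lid [484.2 -80.   85.8 102.1] med depth pt
btn [636.4  15.6  23.3  26.5]Traceback (most recent call last):
  File "<stdin>", line 11, in <module>
  File "h.py", line 15, in circ
    (x,y),(a,b),_=cv2.fitEllipse(P);return np.round([x,y,a,b],1)
                  ~~~~~~~~~~~~~~^^^
cv2.error: OpenCV(4.12.0) /io/opencv/modules/imgproc/src/shapedescr.cpp:361: error: (-201:Incorrect size of input array) There should be at least 5 points to fit the ellipse in function 'fitEllipseNoDirect'
```

```bash
python3 - <<'E'
from h import *
B=dict(top=dict(ring=(235,312,185,255),pan=(316,374,190,248),btn=(300,322,174,194)),
 scene=dict(ring=(325,405,165,215),pan=(262,318,165,212),btn=(318,342,205,226)))
for n in B:
    f=np.load(f"{n}0.npz");h=hsv(f["p"]);H,S,V=h[...,0],h[...,1],h[...,2];b=B[n];d=f["d"]
    red=((H<8)|(H>172))&(S>150)&(V>80)
    print(n,"ring",circ(n,box(red,*b["ring"]),12))
    print("pan lid",circ(n,box((V>120),*b["pan"]),66))
    g=(H>40)&(H<85)&(S>90)&(V>50); print("btn",circ(n,box(g,*b["btn"]),34))
    if n=="top":
        print("depths glass,lid,btn",d[255,250],d[225,352],d[184,311],"z cam 1468")
        m=box(V<60,325,355,269,280);P=pl(n,np.argwhere(m)[:,::-1],60);print("handle below rim",P.mean(0),P.min(0),P.max(0),len(P))
        for nm,uv,z in(("pepper",(379,183),66),("salt",(249,182),66),("oil",(183,183),200),("sponge",(196,240),32),("mug",(423,244),85),("hobUL",(233,176),12),("hobUR",(388,176),12),("hobLL",(232,268),12),("hobLR",(391,266),12)):print(nm,pl(n,uv,z).round(0))
    p=f["p"]; r=p[165:285,225:400] if n=="top" else p[140:240,220:420]
    cv2.imwrite(f"pics/{n}c.png",cv2.resize(r[:,:,::-1],None,fx=3.8,fy=3.8,interpolation=3))
E
```

```text
top ring [518.7 143.2 189.9 190.5]
pan lid [502.4 -93.9 141.1 143.5]
btn [636.4  15.6  23.3  26.5]
depths glass,lid,btn 1440.2632 1405.1046 1457.718 z cam 1468
handle below rim [330.20952953 -73.16901115  60.        ] [320.75762943 -79.18893848  60.        ] [337.42893934 -68.77696079  60.        ] 19
pepper [[ 630. -221.   66.]]
salt [[638. 229.  66.]]
oil [[611. 414. 200.]]
sponge [[443. 414.  32.]]
mug [[ 416. -358.   85.]]
hobUL [[672. 295.  12.]]
hobUR [[ 666. -264.   12.]]
hobLL [[346. 292.  12.]]
hobLR [[ 344. -261.   12.]]
scene ring [515.9 140.6 186.4 190.5]
pan lid [ 513.6 -103.4  140.9  210.7]
btn [638.9  12.7  27.1  38.4]
```

View pics/topc.png

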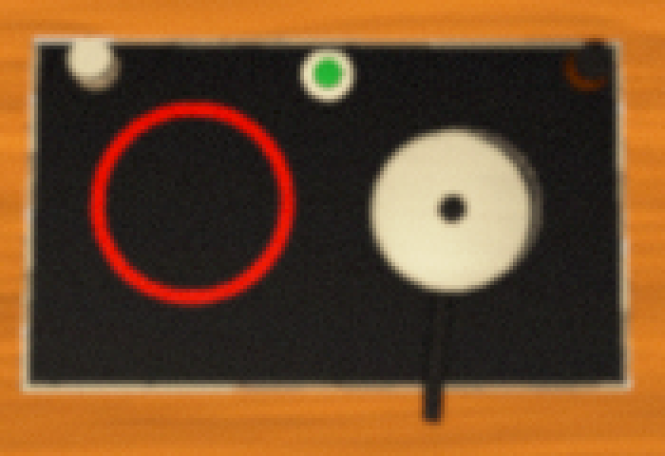

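Ring at about (517,142), measured 190 mm outside against a given 184. Pan at about (501,-95), measured 142 mm, which matches. Button at about (637.5,14). The handle points to -x, 7° towards +y.

I'll push with the two open fingers straddling the pan's right side. The tool will be tilted 12° so the fingertips lead and stay clear of the lid rim.

```bash
python3 -m creep '{"translation":[[1.9,-5.6,0],[3.9,-11.2,0],[5.8,-16.8,0],[7.8,-22.5,0],[9.7,-28.1,0],[11.7,-33.7,0],[13.6,-39.3,0],[13.6,-39.3,0]],"delta_rot":[[0,0,-10.4],[0,0,-20.8],[0,0,-31.2],[0,0,-41.6],[0,0,-52],[0,0,-62.4],[0,0,-73],[0,0,-73]],"hand":[8.5,8.5,8.5,8.5,8.5,8.5,8.5,8.5]}'
python3 -m creep '{"translation":[[1.9,-5.6,0],[3.9,-11.2,0],[5.8,-16.8,0],[7.8,-22.5,0],[9.7,-28.1,0],[11.7,-33.7,0],[13.6,-39.3,0],[13.6,-39.3,0]],"delta_rot":[[0,0,0],[0,0,0],[0,0,0],[0,0,0],[0,0,0],[6,-0.4,0],[12,-0.8,0],[12,-0.8,0]],"hand":[8.5,8.5,8.5,8.5,8.5,8.5,8.5,8.5]}'
python3 - <<'E'
from h import *
s=read_state();print(s["position"],R.from_quat(s["ee_rot"]).as_matrix().round(3),s["joints"].round(2))
E
```

```text
clock: 1.1
position: [357.8, 188.0, 231.1]
ee_rot: [-0.681, 0.732, 0.0, -0.0]
contact_force: [0.4, 0.8, 0.2]
gripper_width: 85.1
grasp_force: 0.0
clock: 2.1
position: [494.5, -207.4, 229.2]
ee_rot: [-0.676, 0.729, 0.072, 0.076]
contact_force: [0.1, 0.2, 0.1]
gripper_width: 85.1
grasp_force: 0.0
[ 494.54475299 -207.40152366  229.23605899] [[-0.075 -0.997  0.014]
 [-0.975  0.076  0.208]
 [-0.209  0.002 -0.978]] [-0.22  0.28 -0.09 -0.22 -1.25  0.22]
```

```bash
python3 -m creep '{"translation":[[0,0,-5],[0,0,-10],[0,0,-14],[0,0,-17],[0,0,-19],[0,0,-20],[0,0,-20],[0,0,-20]],"delta_rot":[[0,0,0],[0,0,0],[0,0,0],[0,0,0],[0,0,0],[0,0,0],[0,0,0],[0,0,0]],"hand":[8.5,8.5,8.5,8.5,8.5,8.5,8.5,8.5]}'
python3 - <<'E'
from h import *
p,d=get_image("top");cv2.imwrite("pics/t1.png",cv2.resize(p[165:285,300:440,::-1],None,fx=3.5,fy=3.5,interpolation=3))
p,d=get_image("scene");cv2.imwrite("pics/s1.png",cv2.resize(p[110:240,180:380,::-1],None,fx=3.8,fy=3.8,interpolation=3))
E
```

```text
clock: 3.1
position: [494.6, -201.5, 32.3]
ee_rot: [-0.68, 0.726, 0.071, 0.077]
contact_force: [-0.0, -0.9, 0.8]
gripper_width: 84.8
grasp_force: 0.0
```

View pics/s1.png

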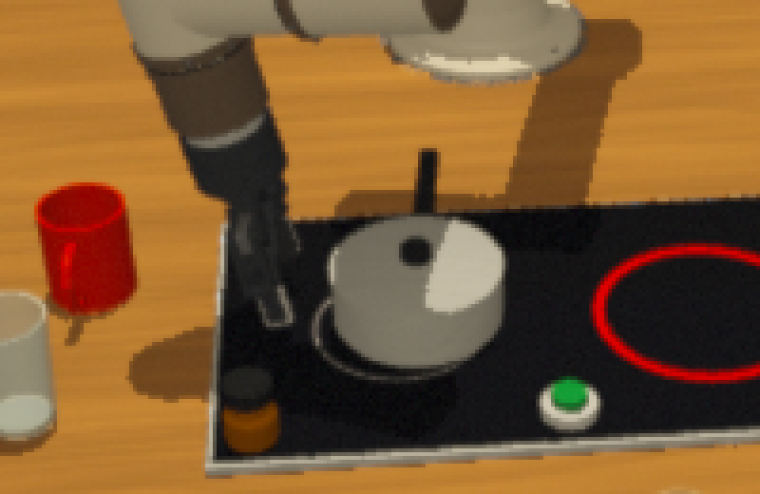

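The fingers stand clear to the pan's right, leaning the right way (tips at about (275,310) in the crop). I'll lower them 8 mm and start pushing gently.

```bash
python3 -m creep '{"translation":[[0,0,-0.4],[0,0,-0.8],[0.1,1,-0.8],[0.1,2,-0.8],[0.2,3,-0.8],[0.2,3.6,-0.8],[0.3,4.2,-0.8],[0.3,4.8,-0.8]],"delta_rot":[[0,0,0],[0,0,0],[0,0,0],[0,0,0],[0,0,0],[0,0,0],[0,0,0],[0,0,0]],"hand":[8.5,8.5,8.5,8.5,8.5,8.5,8.5,8.5]}'
python3 -m creep '{"translation":[[0.1,0.8,0],[0.1,1.6,0],[0.2,2.4,0],[0.2,3.2,0],[0.3,4,0],[0.3,4.8,0],[0.4,5.6,0],[0.4,6.4,0]],"delta_rot":[[0,0,0],[0,0,0],[0,0,0],[0,0,0],[0,0,0],[0,0,0],[0,0,0],[0,0,0]],"hand":[8.5,8.5,8.5,8.5,8.5,8.5,8.5,8.5]}'
python3 - <<'E'
from h import *
p,d=get_image("top");cv2.imwrite("pics/t2.png",cv2.resize(p[165:285,225:400,::-1],None,fx=3.8,fy=3.8,interpolation=3))
E
```

```text
clock: 4.2
position: [497.7, -154.4, 23.5]
ee_rot: [-0.68, 0.726, 0.07, 0.077]
contact_force: [0.9, -5.4, -0.5]
gripper_width: 85.3
grasp_force: 2.4
clock: 5.2
position: [500.9, -90.6, 23.4]
ee_rot: [-0.68, 0.726, 0.071, 0.076]
contact_force: [0.0, -5.5, -0.3]
gripper_width: 85.3
grasp_force: 2.7
```

View pics/t2.png

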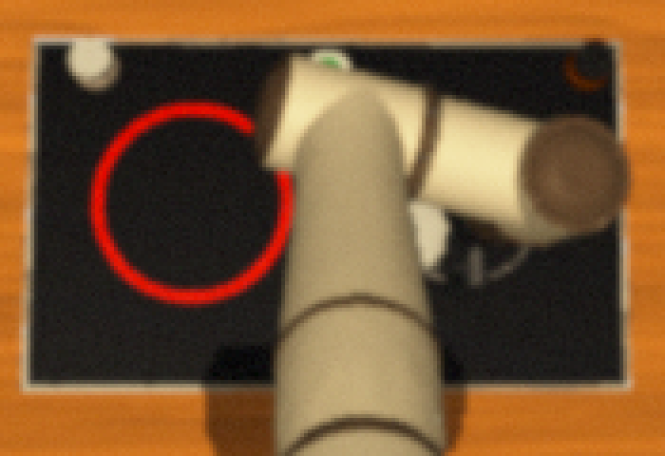

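The arm hides the pan from above, but the push force is a steady 5.5 N. I'll continue to about 20 mm short.

```bash
python3 -m creep '{"translation":[[0.1,0.9,0],[0.1,1.8,0],[0.2,2.7,0],[0.3,3.6,0],[0.3,4.5,0],[0.4,5.4,0],[0.5,6.3,0],[0.5,7.2,0]],"delta_rot":[[0,0,0],[0,0,0],[0,0,0],[0,0,0],[0,0,0],[0,0,0],[0,0,0],[0,0,0]],"hand":[8.5,8.5,8.5,8.5,8.5,8.5,8.5,8.5]}'
python3 -m creep '{"translation":[[0.1,0.9,0],[0.1,1.8,0],[0.2,2.7,0],[0.3,3.6,0],[0.3,4.5,0],[0.4,5.4,0],[0.5,6.3,0],[0.5,7.2,0]],"delta_rot":[[0,0,0],[0,0,0],[0,0,0],[0,0,0],[0,0,0],[0,0,0],[0,0,0],[0,0,0]],"hand":[8.5,8.5,8.5,8.5,8.5,8.5,8.5,8.5]}'
python3 - <<'E'
from h import *
p,d=get_image("scene");cv2.imwrite("pics/s2.png",cv2.resize(p[110:240,240:440,::-1],None,fx=3.8,fy=3.8,interpolation=3))
p,d=get_image("top");cv2.imwrite("pics/t3.png",cv2.resize(p[165:285,225:400,::-1],None,fx=3.8,fy=3.8,interpolation=3))
E
```

```text
clock: 6.25
position: [505.6, -18.6, 23.4]
ee_rot: [-0.68, 0.726, 0.071, 0.076]
contact_force: [0.7, -5.9, 0.7]
gripper_width: 85.1
grasp_force: 2.9
clock: 7.25
position: [510.2, 53.2, 23.3]
ee_rot: [-0.68, 0.726, 0.071, 0.076]
contact_force: [-1.0, -8.0, 2.2]
gripper_width: 85.2
grasp_force: 3.2
```

View pics/s2.png

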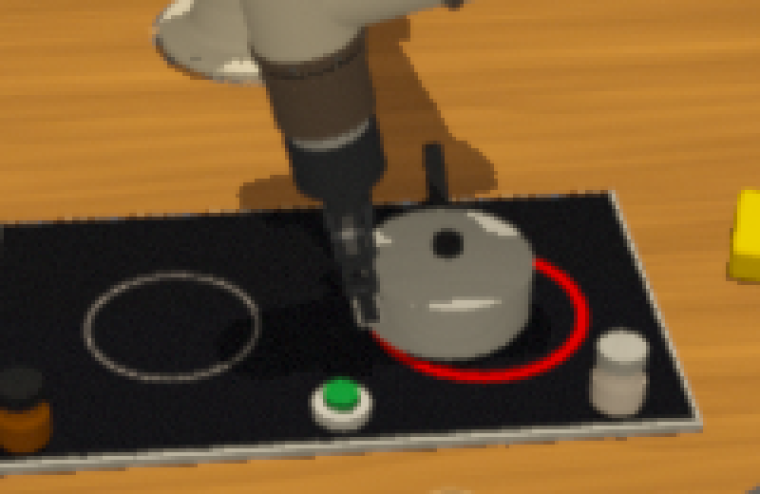

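The pan is upright and partly in the ring, with its knob at crop (447,243). I'll check its centre from the knob.

```bash
python3 - <<'E'
from h import *
p,d=get_image("scene");h=hsv(p)
m=box(h[...,2]<70,348,368,167,181);P=np.argwhere(m)[:,::-1];print(len(P),P.mean(0),pl("scene",P.mean(0),79))
red=((h[...,0]<8)|(h[...,0]>172))&(h[...,1]>150)&(h[...,2]>80)
# knob at start, same method
f=np.load("scene0.npz");h=hsv(f["p"]);m=box(h[...,2]<70,280,298,169,183);P=np.argwhere(m)[:,::-1];print(len(P),P.mean(0),pl("scene",P.mean(0),79))
E
```

```text
50 [357.62 173.9 ] [[513.56287506 114.95354108  79.        ]]
43 [289.         176.13953488] [[502.97510064 -96.58630443  79.        ]]
```

```bash
python3 -m creep '{"translation":[[0,0.6,0],[0.1,1.2,0],[0.1,1.7,0],[0.2,2.1,0],[0.2,2.4,0],[0.2,2.5,0],[0.2,2.5,0],[0.2,2.5,0]],"delta_rot":[[0,0,0],[0,0,0],[0,0,0],[0,0,0],[0,0,0],[0,0,0],[0,0,0],[0,0,0]],"hand":[8.5,8.5,8.5,8.5,8.5,8.5,8.5,8.5]}'
python3 -m creep '{"translation":[[0,-1,0],[0,-3,0],[0,-6,0],[0,-9,0],[0,-9,5],[0,-9,10],[0,-9,10],[0,-9,10]],"delta_rot":[[0,0,0],[0,0,0],[0,0,0],[0,0,0],[0,0,0],[-6,0.4,0],[-12,0.8,0],[-12,0.8,0]],"hand":[8.5,8.5,8.5,8.5,8.5,8.5,8,7]}'
python3 - <<'E'
from h import *
p,d=get_image("scene");h=hsv(p)
m=box(h[...,2]<70,350,380,165,180);P=big(m);print(P.mean(0),pl("scene",P.mean(0),79))
cv2.imwrite("pics/s3.png",cv2.resize(p[110:240,240:440,::-1],None,fx=3.8,fy=3.8,interpolation=3))
p,d=get_image("top");cv2.imwrite("pics/t3.png",cv2.resize(p[165:285,225:400,::-1],None,fx=3.8,fy=3.8,interpolation=3))
h=hsv(p);print(circ("top",box((h[...,2]>120)&(h[...,1]<110),247,303,192,248),66))
E
```

```text
clock: 8.4
position: [512.1, 78.1, 23.2]
ee_rot: [-0.68, 0.726, 0.072, 0.076]
contact_force: [-0.8, -7.3, 2.0]
gripper_width: 85.0
grasp_force: 3.1
clock: 9.4
position: [512.1, -9.6, 123.5]
ee_rot: [-0.684, 0.729, 0.0, 0.0]
contact_force: [-0.3, -0.1, 0.0]
gripper_width: 70.1
grasp_force: 0.0
[365.5 173.7] [[515.0932644  139.39050201  79.        ]]
[503.5 148.4 148.3 230. ]
```

View pics/t3.png

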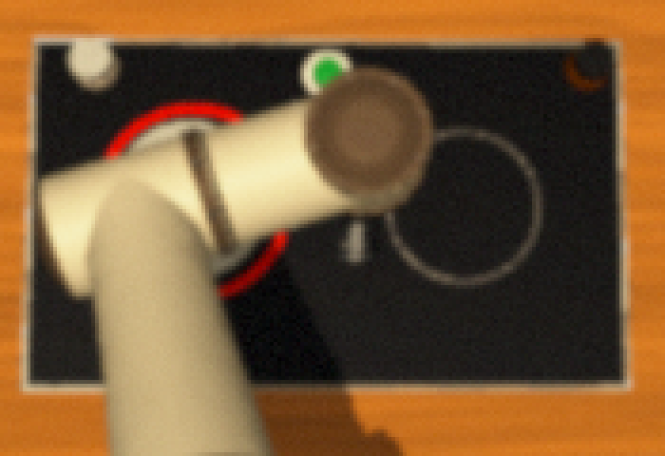

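View pics/s3.png

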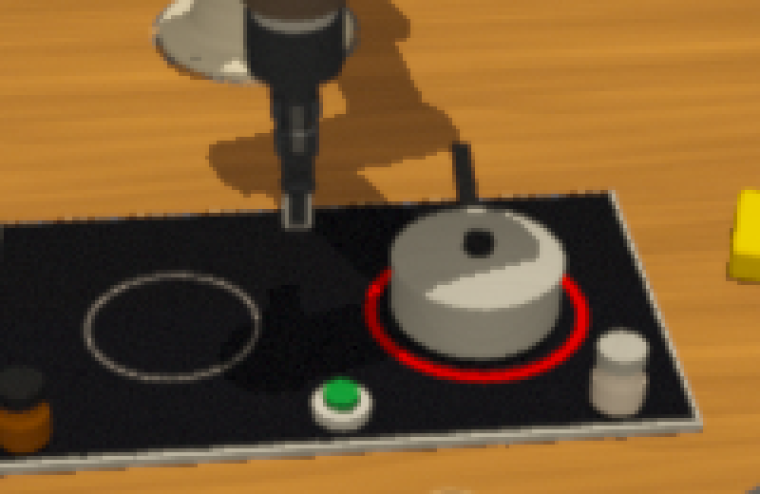

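The pan stands inside the ring: its centre is (515.1,139.4) against the ring's (515.9,140.6) in the same camera. I'll close the fingers and go above the button.

```bash
python3 -m creep '{"translation":[[3,0.6,0],[7,1.3,0],[11,2.1,0],[12.5,2.4,0],[12.5,2.4,-2],[12.5,2.4,-5],[12.5,2.4,-7],[12.5,2.4,-7]],"delta_rot":[[0,0,0],[0,0,0],[0,0,0],[0,0,0],[0,0,0],[0,0,0],[0,0,0],[0,0,0]],"hand":[4,2,0,0,0,0,0,0]}'
python3 - <<'E'
from h import *
p,d=get_image("scene");cv2.imwrite("pics/s4.png",cv2.resize(p[160:235,270:390,::-1],None,fx=6,fy=6,interpolation=3))
E
```

```text
clock: 10.5
position: [636.3, 12.1, 50.5]
ee_rot: [-0.683, 0.731, 0.002, -0.002]
contact_force: [-0.3, 0.0, 1.6]
gripper_width: -0.0
grasp_force: 0.0
```

View pics/s4.png

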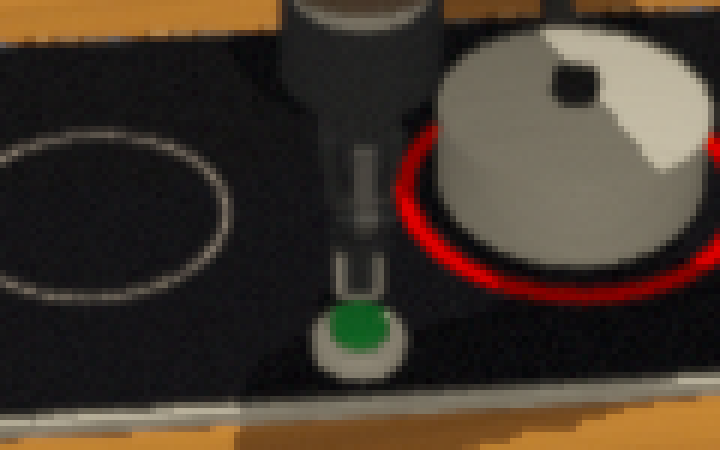

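The closed fingertips stand right above the green button (crop (360,325)). Now pressing in steps.

```bash
python3 -m creep '{"translation":[[0.1,0.1,-0.7],[0.1,0.1,-1.3],[0.1,0.1,-1.7],[0.1,0.1,-2],[0.1,0.1,-2.2],[0.1,0.1,-2.3],[0.1,0.1,-2.3],[0.1,0.1,-2.3]],"delta_rot":[[0,0,0],[0,0,0],[0,0,0],[0,0,0],[0,0,0],[0,0,0],[0,0,0],[0,0,0]],"hand":[0,0,0,0,0,0,0,0]}'
```

```text
clock: 11.55
position: [638.7, 14.3, 30.5]
ee_rot: [-0.683, 0.73, 0.0, 0.0]
contact_force: [-0.2, 0.5, 1.5]
gripper_width: 0.1
grasp_force: 1.3
```

```bash
python3 -m creep '{"translation":[[0,0,-0.1],[0,0,-0.2],[0,0,-0.3],[0,0,-0.3]],"delta_rot":[[0,0,0],[0,0,0],[0,0,0],[0,0,0]],"hand":[0,0,0,0]}'
```

```text
clock: 12.05
position: [638.8, 14.3, 28.1]
ee_rot: [-0.683, 0.73, -0.0, -0.0]
contact_force: [-3.7, 0.1, 6.9]
gripper_width: 0.2
grasp_force: 3.5
```

```bash
python3 -m creep '{"translation":[[0,0,-0.1],[0,0,-0.1],[0,0,-0.1]],"delta_rot":[[0,0,0],[0,0,0],[0,0,0]],"hand":[0,0,0]}'
```

```text
clock: 12.42
position: [638.8, 14.3, 28.0]
ee_rot: [-0.684, 0.73, -0.0, 0.0]
contact_force: [-5.2, 1.0, 11.5]
gripper_width: -0.0
grasp_force: 5.5
```

The button is against its stop: z is steady at 28 and the force is rising. Now I'll release it and retreat straight up.

```bash
python3 -m creep '{"translation":[[0,0,0.5],[0,0,1.5],[0,0,4],[0,0,8],[0,0,12],[-2,-5,14],[-4,-11,14],[-4,-11,14]],"delta_rot":[[0,0,0],[0,0,0],[0,0,0],[0,0,0],[0,0,0],[0,0,0],[0,0,0],[0,0,0]],"hand":[0,0,0,0,0,0,0,0]}'
python3 - <<'E'
from h import *
p,d=get_image("scene");cv2.imwrite("pics/s5.png",cv2.resize(p[140:250,170:430,::-1],None,fx=3,fy=3,interpolation=3))
E
```

```text
clock: 13.42
position: [597.4, -99.0, 166.8]
ee_rot: [-0.682, 0.732, -0.0, 0.0]
contact_force: [-0.0, -0.6, 0.1]
gripper_width: -0.4
grasp_force: 0.0
```

View pics/s5.png

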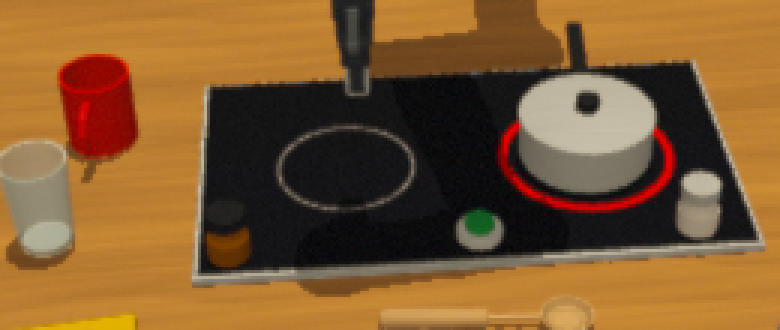

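The pan stands inside the ring (base at about (587,170) in the crop), the button is up again at (480,222), and nothing else has moved.

```bash
python3 -c "from bench import *;print(job_done())"
```

```text
the job is handed in; nothing more can be done
None
```

The saucepan's base stands wholly inside the red ring, about 1.5 mm off centre as measured. After that the green button was pressed to its stop and came up again, the arm was moved clear, and the job was handed in at about 13.5 s.

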